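# Hook a stuck shuttle out of the loading tunnel

## Robot

A 7-joint arm with a two-finger parallel gripper is mounted at the origin on a cart in front of the work surface, level with it; the furniture and walls round the work are solid. World frame = base frame: x ahead of the robot, y to its left, z up, the work surface at z = 0. Lengths are in mm, angles in rad, forces in N, time in s.
With the tool pointing down it reaches from about 400 to 875 mm from the base axis. Payload 4.4 kg.
Tool frame: the origin (TCP) lies midway between the tips of the shut fingers; the grasp point (between the pads) lies 19 mm behind it (ctrl.pinch_z is the distance from the TCP to the grasp point, in mm); z points along the fingers, y is the line along which they close (so a half turn about z gives the same grasp; the last joint's range is limited). The gripper opens to 85 mm and grips with 20 to 120 N. Pads are 22 mm wide; open, the fingers measure 114 mm over their backs; the gripper's body (76 mm by 85 mm) begins 54 mm behind the grasp point. The pads swing forward as they close: fully open they stand 13 mm farther back than shut.
Start: joints at [1.179, 0.628, 0.038, 1.517, -0.027, 0.996, -0.02], TCP at [208.071, -615.812, 231.313] pointing down, gripper open.
Joint ranges: [-3.06, 3.06], [-0.37, 2.12], [-1.25, 1.32], [0.18, 2.47], [-1.1, 4.24], [0.23, 1.98], [-2.94, 2.94]. Speed limits (rad/s): [2.57, 2.57, 3.14, 3.14, 3.14, 3.14, 3.14].

## Interface

Orientations are given as [roll, pitch, yaw] about the fixed x, y, z axes, in that order (R = Rz(yaw) Ry(pitch) Rx(roll)).
In Python, from cell import read_state, cams, order, ctrl gives the robot as it stands.
- The arm moves only by the tool move_arm, never from a script. Its argument "targets" is text: rows parted by semicolons, each of 7 numbers parted by spaces: the gripper's target within -1 to 1 (fully open at 1, half-way at 0, shut at -1), then the shift along the tool's x, y, z in cm, then the turn, a rotation vector about the tool's x, y, z in degrees. A call has 1 to 5 rows; each row shifts and turns the commanded pose from where the row before left it, along the tool's axes as they then stand; what a row does not reach is not made up. A row lasts 1/12 s, in which the tool goes at most 41.7 mm and 7.16 degrees, less where a joint would pass 70% of its speed; a pose out of reach is approached as far as the arm can. A call with a gripper value outside its range is refused whole. The fingers move at their own pace and stop on an object; the grip force is fixed at half the most. Time passes only in rows, so rows that do not move let the fingers close. It gives the time, the measured TCP pose, the force, the opening and the grip force at its end, in the units of the state.
- read_state(): the state, without advancing time (a new reading comes with each control period).
- cams.get_image(name): name is "side" or "top"; returns a dict with "color" (384x512x3 uint8, red, green, blue), "fovy" (degrees; the focal length in pixels is half the picture's height over the tangent of half this angle, whatever the lens; pixels are square), "cx", "cy" (the principal point, pixels), "rvec" (rotation vector, rad) and "tvec" (3), from world to camera coordinates, as OpenCV has them. Camera axes: x right, y down, z forward; pixel columns grow to the right and rows downward; lengths in mm; the calibration is good to about 2 mm. A picture is of the moment at which its call begins. There is no depth.
- order.finish_job(): hands the job in; it is judged then, once.
The state is a dict: "clock": time; "qpos": joint angles; "qd": joint speeds; "tau": joint torques, N m; "eef_pos": TCP position; "tool_rot": TCP orientation; "force": force on the tool from outside, world axes, zero at the start; "torque": the same for the moment, N m; "width": finger opening in mm; "gripper_force": force on a finger pad.
Only numpy, scipy, OpenCV 4.12 (cv2) and the standard library are available. Lean on these libraries where they do the work, as an engineer would, in place of code of your own. Each camera call takes 0.05 s, during which the arm holds its last target. There are 200 camera calls.

## Task

A sample shuttle, the dark metal plate with an upright post, has slid too far back in one of the two lanes of the low clear-roofed loading tunnel. Lift the hooked pick out of its rest by the bare shaft, lay it down on the open worktop and let go, then take it again by its handle, reach the hook in behind the post and drag the shuttle right out on to the worktop, so that it lies flat in front of the tunnel with a clear gap of at least 2 cm to the mouth. Finally lay the pick down flat on the worktop, off the shuttle and outside the tunnel, without disturbing the plain plate in the other lane or the things standing about.

Things in the scene. Friction and masses are not known exactly. Their poses are not given: they have to be found in the camera images.
- tunnel: Fixed low grey box 136 (x) x 138 (y) x 52 mm high, clear 4 mm roof, no floor. Origin at the centre of its underside; +x points into the lanes; open mouth at x = -68 mm, inner back face at x = +62 mm. Two lanes along x, centre lines y = -33 and +33 mm, each 60 mm wide, 48 mm high, between 6 mm walls. 4 mm high feet stick out 13 mm beyond the sides at x = 10 to 50 mm.
- shuttle: Loose dark metal plate 60 (x) x 52 (y) x 10 mm, about 0.1 kg, with an upright steel post of 10 mm diameter (12.4 mm at the head) at x = +12, y = +13 mm, its top 40 mm above the worktop. Origin at the centre of the underside. Starts flat on the worktop in either lane, axes along the tunnel's within a few degrees, post at the far end; outside the lane it may swing round as it is dragged.
- post (a point): Point on the axis of the shuttle's post, 25 mm above the shuttle's underside; axes as the shuttle's.
- blank: The plain plate in the other lane: same 60 x 52 x 10 mm dark metal plate without a post, loose; origin at the centre of its underside. To be left alone.
- rest: Fixed grey tool rest 150 (x) x 36 (y) x 32 mm high, origin at the centre of its underside: a groove 24 mm wide along x, open above and at its +x end, floor 4 mm above the worktop. The pick's handle and rear shaft start in it, too deep and narrow for fingers; some 8 cm of the shaft sticks out at +x, its axis 13 mm above the worktop.
- pick: Loose hooked pick, 50 g, balance point x = 23 mm. Origin under the middle of the handle. Black handle 90 (x) x 18 x 18 mm; from x = 45 mm a square steel shaft 8 x 8 mm runs along +x, axis at z = 9 mm, to a straight leg at its end: x = 166.5 to 173.5, z = 5 to 13 mm, pointing to +y out to y = 22 mm. Lying down it rests on the handle, the shaft 5 mm clear.
- hook (a point): Point on the middle of the pick's hook leg (pick frame x = 170, y = 12, z = 9 mm); axes as the pick's.
- handle (a point): Centre of the pick's handle (pick frame z = 9 mm); axes as the pick's.
- timer: Small white bench timer, 47 x 66 x 57 mm, bystander; origin under its centre.
- bottle_water: White capped bottle, 50 mm diameter, 100 mm high, bystander; origin under its centre.
- bottle_buffer: Larger bottle with a blue cap, 70 mm diameter, 135 mm high, bystander; origin under its centre.
Mind the look-alikes: they are no part of the job. There is more than one size of the tunnel; the job needs the larger.

How it is judged (in metres and radians):
On the way, in this order (a step that is already met when the one before it is completed fails the run):
1. the pick has been taken from its rest and lies flat on the worktop, let go of (height (world z) of handle below 0.013 m and angle between pick's own z axis and vertical below 0.1 rad and horizontal distance between handle and rest above 0.06 m and contact force between the fingers and pick below 0.1 N and linear speed of pick below 0.02 m/s), for 0.2 s.
2. the hook, behind the post in the lane, has dragged the shuttle at least 30 mm (distance of shuttle from where it was at the start of the episode above 0.03 m and horizontal distance between hook and post below 0.03 m and x of hook in the frame of shuttle above 0.012 m and contact force between the fingers and pick above 1 N), for 0.05 s.
At the end, for the whole second after the job is handed in: Shuttle flat on the worktop in front of the mouth, its plate 2 to 23 cm from it and within 15 cm of the tunnel's middle line; pick released, flat on the worktop, hook outside the tunnel, not touching the shuttle; all at rest; plain plate within 15 mm of its start (x of shuttle in the frame of tunnel between -0.33 and -0.117 m and y of shuttle in the frame of tunnel between -0.15 and 0.15 m and angle between each of shuttle, pick's own z axis and vertical below 0.1 rad and height (world z) of shuttle between -0.005 and 0.005 m and linear speed of each of shuttle, pick below 0.02 m/s and height (world z) of handle between 0.003 and 0.013 m and (x of hook in the frame of tunnel below -0.068 m or x of hook in the frame of tunnel above 0.068 m or y of hook in the frame of tunnel below -0.069 m or y of hook in the frame of tunnel above 0.069 m) and contact force between pick and shuttle below 0.05 N and distance of blank from where it was at the start of the episode below 0.015 m).
It fails at once if the plain plate in the other lane is dragged from its place (more than 15 mm) (distance of blank from where it was at the start of the episode above 0.015 m).
It fails at once if the shuttle is tipped (angle between shuttle's own z axis and vertical above 0.6 rad).
It fails at once if a bystander is shoved (more than 30 mm) or knocked over (distance of any of timer, bottle_water, bottle_buffer from where it was at the start of the episode above 0.03 m).
It also fails if it takes over 59 s, if anything falls off the work surface, if the arm or the gripper's body presses on something with over 40 N, if the wrist force passes 120 N, or if a joint passes its speed limit or range.

## Working session

There is one attempt and no reset: what is moved stays moved. The work goes in short steps, Python scripts to look and compute and a tool call to move; the robot and the scene stay as the last step left them, time stands still between calls to the robot, and variables do not carry over. Pictures are saved under pics/ and viewed, at most 11 in all, crops included, and the job is handed in when it is done.

Besides the shell and the picture viewer there is one more tool, called after "Request:" by a JSON object that holds its "op" and its "data", one argument or row to a line. move_arm: Moves the arm, as the interface text tells. Its arguments: {"type":"object","properties":{"targets":{"type":"string"}},"required":["targets"]}

```bash
ls; mkdir -p pics; cat > h.py <<'E'
import numpy as np, cv2
from cell import read_state, cams, order, ctrl
from scipy.spatial.transform import Rotation as Ro
def shot(n,f=None):
    d=cams.get_image(n)
    if f: cv2.imwrite('pics/'+f,d['color'][:,:,::-1])
    return d
def K(d):
    f=d['color'].shape[0]/2/np.tan(np.radians(d['fovy'])/2)
    return np.array([[f,0,d['cx']],[0,f,d['cy']],[0,0,1.]])
def proj(d,P):
    return cv2.projectPoints(np.float64(P).reshape(-1,1,3),np.float64(d['rvec']),np.float64(d['tvec']),K(d),None)[0][:,0]
def back(d,px,z):
    R=cv2.Rodrigues(np.float64(d['rvec']))[0];t=np.float64(d['tvec']).ravel();C=-R.T@t
    out=[]
    for u,v in np.atleast_2d(px):
        r=R.T@np.linalg.inv(K(d))@[u,v,1]; out.append(C+r*(z-C[2])/r[2])
    return np.array(out)
E
python3 - <<'E'
from h import *
import pickle
s=read_state();print(s)
D={}
for n in('side','top'):
    d=shot(n);D[n]=d
    print(n,{k:v for k,v in d.items() if k!='color'})
    cv2.imwrite(f'pics/{n}0.png',cv2.resize(d['color'][:,:,::-1],(800,600),interpolation=cv2.INTER_CUBIC))
pickle.dump(D,open('D0.pkl','wb'))
E
```

```text
pics
{'clock': 0.0, 'qpos': array([ 1.17919832,  0.62932703,  0.03844967,  1.51841159, -0.02699302,
        0.99631842, -0.02000031]), 'qd': array([ 0.00101014,  0.00028305,  0.00176014, -0.00180539,  0.00152218,
       -0.00078929,  0.00059901]), 'tau': array([ 4.04761204e-04, -5.63414204e+01,  1.22636586e+00, -1.93447924e+01,
        1.09062722e-02,  1.03802100e-02, -1.07304425e-05]), 'eef_pos': array([ 207.85275724, -615.18025617,  230.38769139]), 'tool_rot': array([-3.13964685e+00,  3.61913448e-05,  3.25794301e-01]), 'force': array([-0.17131703,  0.62980123,  0.12873359]), 'torque': array([ 0.00507837,  0.03037429, -0.01008671]), 'gripper_force': 0.0, 'width': 85.6196714440071}
side {'fovy': 53.51281210058249, 'cx': 255.96508990511535, 'cy': 197.09896373036696, 'rvec': array([ 2.21929579, -0.4905669 ,  0.22757746]), 'tvec': array([-523.85409843,  155.73996408, 1347.42286194])}
top {'fovy': 52.67733850206456, 'cx': 250.24308522237197, 'cy': 187.32769945431104, 'rvec': array([ 2.10628499, -2.11245398,  0.18868204]), 'tvec': array([ -54.56415588,  529.98613828, 1310.25479953])}
```

View pics/top0.png

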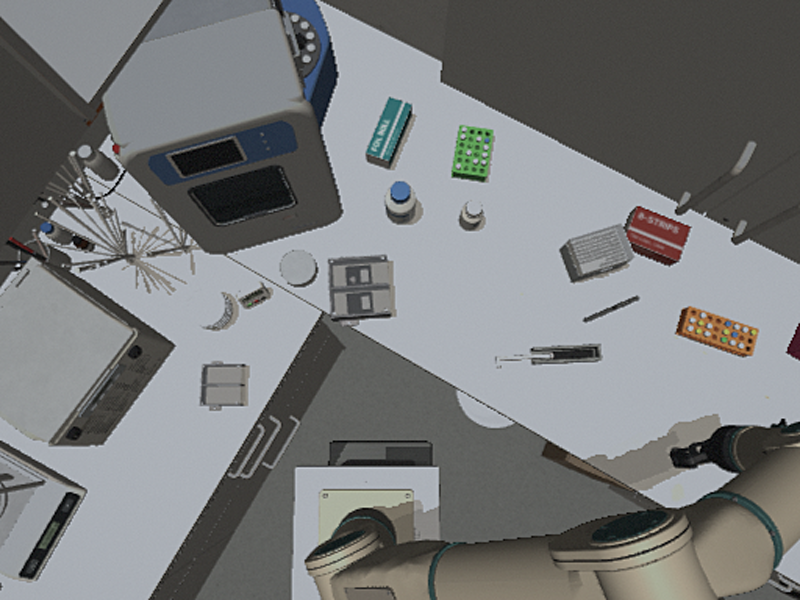

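View pics/side0.png

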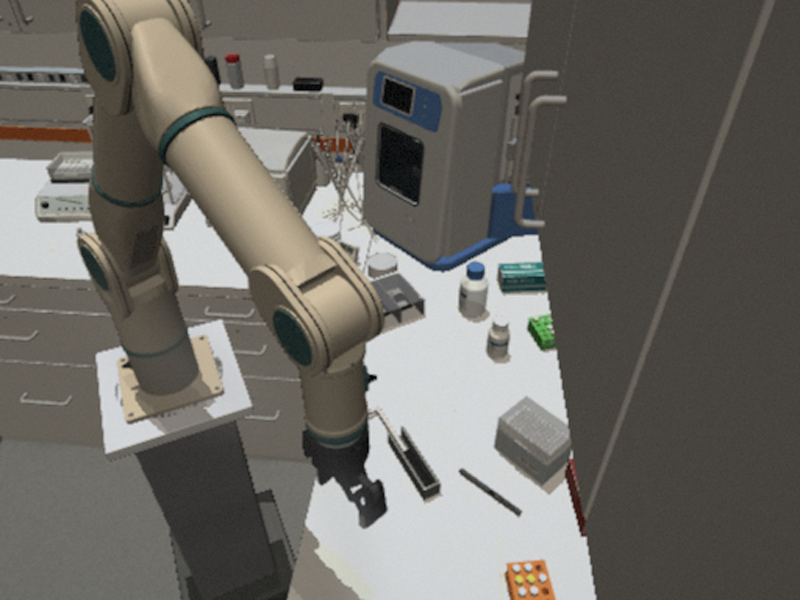

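The top view shows the large tunnel at about (362,288) of 800x600, and the small look-alike tunnel at (224,384). The rest and pick are at (550,355), with the hook end near (497,360). A dark pen look-alike lies at (610,308). I choose the large tunnel and the pick in the rest, and check both in a close crop.

```bash
python3 - <<'E'
from h import *
import pickle
D=pickle.load(open('D0.pkl','rb'))
c=D['top']['color'][:,:,::-1]
a=cv2.resize(c[155:215,200:265],None,fx=6,fy=6,interpolation=cv2.INTER_CUBIC) # 390x360
b=cv2.resize(c[210:245,308:398],None,fx=6,fy=6,interpolation=cv2.INTER_CUBIC) #540x210
o=np.zeros((580,800,3),np.uint8);o[:360,:390]=a;o[365:575,:540]=b
s=D['side']['color'][:,:,::-1]
o[:360,395:800]=cv2.resize(s[165:217,226:284],(405,360),interpolation=cv2.INTER_CUBIC)
cv2.imwrite('pics/crop0.png',o)
d=D['top']
print(back(d,np.array([[550,355],[497,360],[610,308],[362,288]])*.64,15).round())
E
```

```text
[[ 392. -413.   15.]
 [ 381. -294.   15.]
 [ 499. -555.   15.]
 [ 549.   12.   15.]]
```

View pics/crop0.png

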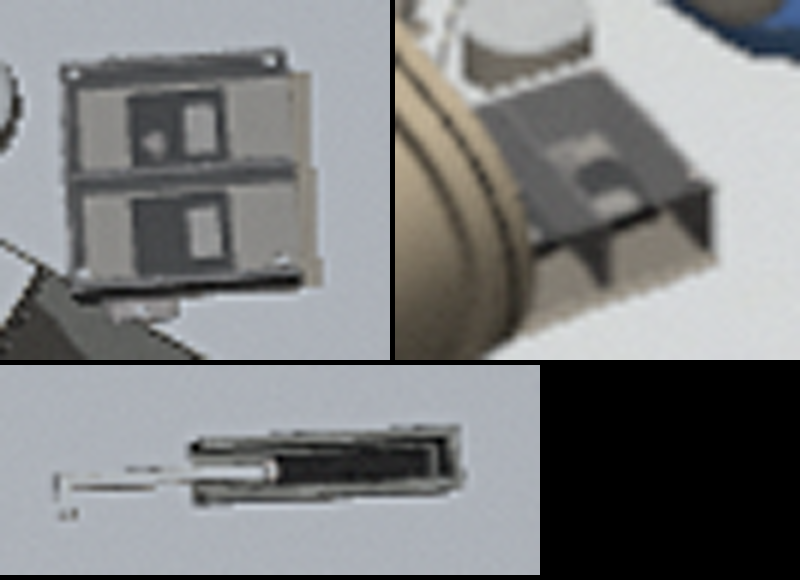

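```bash
python3 - <<'E'
from h import *
import pickle
D=pickle.load(open('D0.pkl','rb'));d=D['top']
A=lambda p:np.array(p)/6+[200,155]-.4
B=lambda p:(np.array(p)-[0,365])/6.+[308,210]-.4
T=back(d,A([[62,62],[287,50],[304,283],[78,298]]),52)
print('tunnel roof',T.round(1),np.linalg.norm(np.diff(T,axis=0),axis=1),T.mean(0))
print('plate corners',back(d,A([[130,95],[222,92],[226,160],[132,165]]),10).round(1))
print('blank corners',back(d,A([[133,198],[228,192],[234,268],[134,276]]),10).round(1))
print('post',back(d,A([155,145]),40).round(1))
R=back(d,B([[192,442],[458,428],[462,487],[197,502]]),32)
print('rest',R.round(1),np.linalg.norm(np.diff(R,axis=0),axis=1),R.mean(0))
print('pick: hookcorner, tip, shaft start',back(d,B([[58,483],[66,515],[272,470]]),13).round(1))
print('timer etc'); 
print(back(d,np.array([[402,200],[472,213],[600,250]])*.64,30).round())
print('counter edge',back(d,np.array([[228,255],[455,387],[545,445],[650,505]])*.64,0).round())
E
```

```text
tunnel roof [[611.8  87.3  52. ]
 [618.3 -46.2  52. ]
 [478.5 -56.1  52. ]
 [470.2  75.3  52. ]] [133.70206271 140.21281842 131.67454049] [544.69387361  15.05993003  52.        ]
plate corners [[601.7  50.7  10. ]
 [603.3  -5.5  10. ]
 [560.9  -8.2  10. ]
 [558.1  48.9  10. ]]
blank corners [[537.7  48.   10. ]
 [541.1  -9.5  10. ]
 [494.5 -13.3  10. ]
 [489.9  46.7  10. ]]
post [[563.7  32.5  40. ]]
rest [[ 407.5 -367.2   32. ]
 [ 415.2 -521.3   32. ]
 [ 381.  -521.2   32. ]
 [ 372.7 -368.4   32. ]] [154.31233024  34.17132447 153.03053421] [ 394.0974679  -444.53260653   32.        ]
pick: hookcorner, tip, shaft start [[ 385.6 -291.6   13. ]
 [ 366.9 -295.7   13. ]
 [ 392.9 -417.2   13. ]]
timer etc
[[ 757.  -82.   30.]
 [ 723. -245.   30.]
 [ 632. -537.   30.]]
counter edge [[ 633.  332.    0.]
 [ 322. -200.    0.]
 [ 195. -396.    0.]
 [  69. -616.    0.]]
```

Request:
{"op": "move_arm", "data": {
  "targets": "1 3.2 -2.5 0 0 0 0;1 3.2 -2.5 0 0 0 0;1 3.2 -2.5 0 0 0 0;1 3.2 -2.5 0 0 0 0;1 3.2 -2.5 0 0 0 0"
}}

```text
clock: 0.52
eef_pos: [320.2, -444.3, 231.0]
tool_rot: [-3.141, 0.0, 0.325]
force: [0.3, -0.5, -0.5]
width: 85.6
gripper_force: 0.0
```

Request:
{"op": "move_arm", "data": {
  "targets": "1 3.3 -2.5 0 0 0 0;1 3.3 -2.5 0 0 0 0;1 3.3 -2.5 0 0 0 0;1 0 0 1 0 0 -7;1 0 0 1 0 0 -7"
}}

```text
clock: 0.93
eef_pos: [392.5, -339.9, 211.5]
tool_rot: [3.141, -0.002, 0.584]
force: [-0.6, -1.0, 0.2]
width: 85.7
gripper_force: 0.0
```

Request:
{"op": "move_arm", "data": {
  "targets": "1 0 0 2 0 0 -7;1 0 0 2 0 0 -7;1 0 0 2 0 0 -7;1 0 0 2 0 0 -7;1 0 0 1 0 0 -7"
}}

```text
clock: 1.35
eef_pos: [388.3, -342.4, 119.0]
tool_rot: [-3.138, -0.001, 1.187]
force: [0.7, -0.3, -0.4]
width: 85.0
gripper_force: 0.0
```

Request:
{"op": "move_arm", "data": {
  "targets": "1 0 0 0 0 0 -7;1 0 0 0 0 0 -7;1 0 0 0 0 0 -7;1 0 0 0 0 0 -4.4;1 0 0 0 0 0 0"
}}

```text
clock: 1.77
eef_pos: [389.1, -343.4, 121.0]
tool_rot: [-3.141, -0.001, 1.626]
force: [0.3, 0.7, 0.6]
width: 85.4
gripper_force: 0.0
```

Request:
{"op": "move_arm", "data": {
  "targets": "1 0 0 3.5 0 0 0;1 0 0 3.5 0 0 0;1 0 0 2.5 0 0 0;1 0 0 1.5 0 0 0;1 0 0 0.5 0 0 0"
}}

```text
clock: 2.18
eef_pos: [388.0, -342.3, 3.8]
tool_rot: [-3.138, -0.003, 1.622]
force: [-0.1, -0.4, 0.2]
width: 85.3
gripper_force: 0.0
```

Request:
{"op": "move_arm", "data": {
  "targets": "-1 0 0 0 0 0 0;-1 0 0 0 0 0 0;-1 0 0 0 0 0 0;-1 0 0 0 0 0 0;-1 0 0 0 0 0 0"
}}

```text
clock: 2.6
eef_pos: [390.0, -344.0, 7.4]
tool_rot: [3.14, 0.001, 1.624]
force: [0.2, -0.1, 0.1]
width: 25.3
gripper_force: 0.0
```

Request:
{"op": "move_arm", "data": {
  "targets": "-1 0 0 0 0 0 0;-1 0 0 0 0 0 0;-1 0 0 0 0 0 0;-1 0 0 0 0 0 0;-1 0 0 0 0 0 0"
}}

```text
clock: 3.02
eef_pos: [389.6, -343.7, 6.5]
tool_rot: [3.141, 0.0, 1.624]
force: [-0.8, -0.9, 1.2]
width: 5.8
gripper_force: 62.0
```

Request:
{"op": "move_arm", "data": {
  "targets": "-1 0 0 -0.5 0 0 0;-1 0 0 -1 0 0 0;-1 0 0 -2 0 0 0;-1 0 0 -2.5 0 0 0;-1 0 0 -2 0 0 0"
}}

```text
clock: 3.43
eef_pos: [389.4, -343.1, 88.1]
tool_rot: [3.142, -0.0, 1.625]
force: [0.7, 0.7, -0.4]
width: 5.6
gripper_force: 61.8
```

Request:
{"op": "move_arm", "data": {
  "targets": "-1 0.5 0.5 0 0 0 0;-1 1 1.1 0 0 0 0;-1 2 2.2 0 0 0 0;-1 2 2.2 0 0 0 0;-1 2 2.2 0 0 0 0"
}}

```text
clock: 3.85
eef_pos: [467.8, -263.0, 86.4]
tool_rot: [-3.141, -0.0, 1.623]
force: [0.5, 0.3, -1.1]
width: 5.8
gripper_force: 61.8
```

Request:
{"op": "move_arm", "data": {
  "targets": "-1 2 2.2 0 0 0 0;-1 2 2.2 0 0 0 0;-1 2 2.2 0 0 0 0;-1 2 2.2 0 0 0 0;-1 2 2.2 0 0 0 0"
}}

```text
clock: 4.27
eef_pos: [572.3, -156.5, 86.2]
tool_rot: [-3.141, -0.001, 1.625]
force: [0.4, 0.4, -0.8]
width: 5.8
gripper_force: 61.8
```

Request:
{"op": "move_arm", "data": {
  "targets": "-1 1.5 1.7 0 0 0 0;-1 1 1.1 0 0 0 0;-1 0 0 0 0 0 0;-1 0 0 0 0 0 0"
}}

```text
clock: 4.6
eef_pos: [597.8, -131.7, 86.0]
tool_rot: [-3.14, 0.0, 1.625]
force: [-0.2, -1.0, -0.7]
width: 5.7
gripper_force: 61.8
```

```bash
python3 - <<'E'
from h import *
s=read_state();print(s['eef_pos'],s['tool_rot'])
d=shot('top');e=shot('side')
a=cv2.resize(d['color'][140:240,190:390,::-1],(800,400),interpolation=cv2.INTER_CUBIC)
cs=proj(e,[[600,-190,60]])[0].astype(int);print(cs)
x0,y0=max(cs[0]-60,0),cs[1]-30
b=cv2.resize(e['color'][y0:y0+75,x0:x0+150,::-1],(400,200),interpolation=cv2.INTER_CUBIC)
o=np.zeros((600,800,3),np.uint8);o[:400]=a;o[400:,:400]=b
cv2.imwrite('pics/c1.png',o)
E
```

```text
[ 597.76085437 -131.69720466   85.98047206] [-3.14013198e+00  1.31958384e-04  1.62543868e+00]
[283 213]
```

View pics/c1.png

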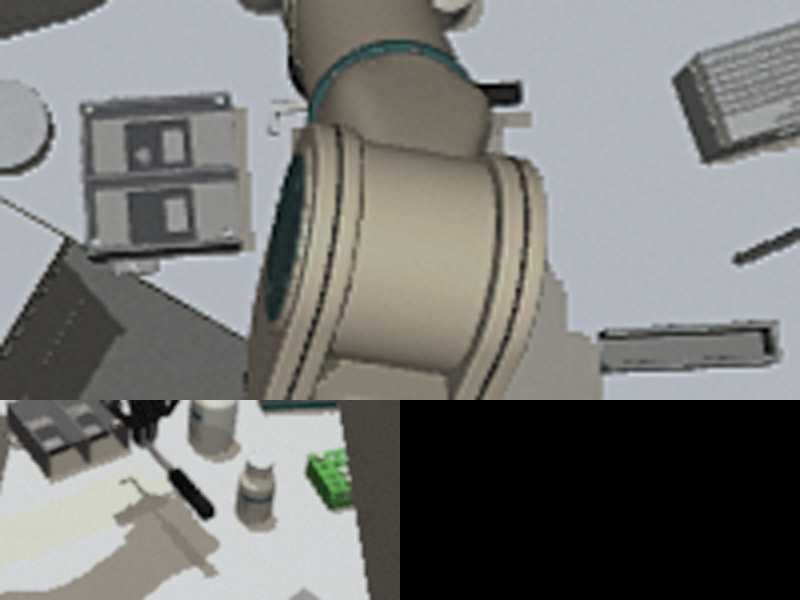

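Request:
{"op": "move_arm", "data": {
  "targets": "-1 0 0 2 0 0 0;-1 0 0 2.5 0 0 0;-1 0 0 2 0 0 0;-1 0 0 1 0 0 0;-1 0 0 0.4 0 0 0"
}}

```text
clock: 5.12
eef_pos: [596.1, -133.5, 5.6]
tool_rot: [-3.138, 0.0, 1.622]
force: [0.4, -0.2, 0.0]
width: 5.9
gripper_force: 61.8
```

Request:
{"op": "move_arm", "data": {
  "targets": "-1 0 0 0.2 0 0 0;-1 0 0 0.1 0 0 0;-1 0 0 0 0 0 0"
}}

```text
clock: 5.37
eef_pos: [599.0, -132.4, 5.2]
tool_rot: [3.14, 0.0, 1.624]
force: [-0.3, -0.2, -0.4]
width: 5.7
gripper_force: 61.8
```

Request:
{"op": "move_arm", "data": {
  "targets": "-1 0 0 0.1 0 0 0;-1 0 0 0.1 0 0 0;0.4 0 0 0 0 0 0;0.4 0 0 0 0 0 0;0.4 0 0 0 0 0 0"
}}

```text
clock: 5.78
eef_pos: [598.6, -131.9, 2.6]
tool_rot: [3.141, 0.0, 1.624]
force: [-0.5, -0.4, -0.4]
width: 41.7
gripper_force: 0.0
```

Request:
{"op": "move_arm", "data": {
  "targets": "0.4 0 0 0 0 0 0;0.4 0 0 0 0 0 0;0.4 0 0 -1 0 0 0;0.4 0 0 -3 0 0 0;0.4 0 0 -4 0 0 0"
}}

```text
clock: 6.2
eef_pos: [595.9, -131.5, 81.0]
tool_rot: [-3.135, -0.002, 1.625]
force: [1.3, -0.8, 1.1]
width: 59.8
gripper_force: 0.0
```

Request:
{"op": "move_arm", "data": {
  "targets": "0.4 -3 0 -1 0 0 0;0.4 -4 0 0 0 0 0;0.4 -4 0 0 0 0 0;0.4 -4 0 0 0 0 0;0.4 0 0 0 0 0 0"
}}

```text
clock: 6.62
eef_pos: [604.5, -295.1, 93.2]
tool_rot: [3.141, 0.01, 1.612]
force: [-1.4, -2.1, -0.3]
width: 60.0
gripper_force: 0.0
```

```bash
python3 - <<'E'
from h import *
s=read_state();print(s['eef_pos'],s['tool_rot'])
d=shot('top');e=shot('side')
import pickle;pickle.dump((d,e),open('D2.pkl','wb'))
a=cv2.resize(d['color'][140:240,190:390,::-1],(800,400),interpolation=cv2.INTER_CUBIC)
b=cv2.resize(e['color'][150:275,220:345,::-1],(600,600),interpolation=cv2.INTER_CUBIC)
cv2.imwrite('pics/c2a.png',a);cv2.imwrite('pics/c2b.png',b)
o=np.zeros((600,800,3),np.uint8);o[:300,:]=cv2.resize(d['color'][150:195,250:370,::-1],(800,300),interpolation=cv2.INTER_CUBIC);o[300:,:400]=cv2.resize(e['color'][160:235,230:330,::-1],(400,300),interpolation=cv2.INTER_CUBIC)
cv2.imwrite('pics/c2.png',o)
E
```

```text
[ 604.48358617 -295.0570538    93.21324366] [3.14124702 0.00958884 1.61210456]
```

View pics/c2.png

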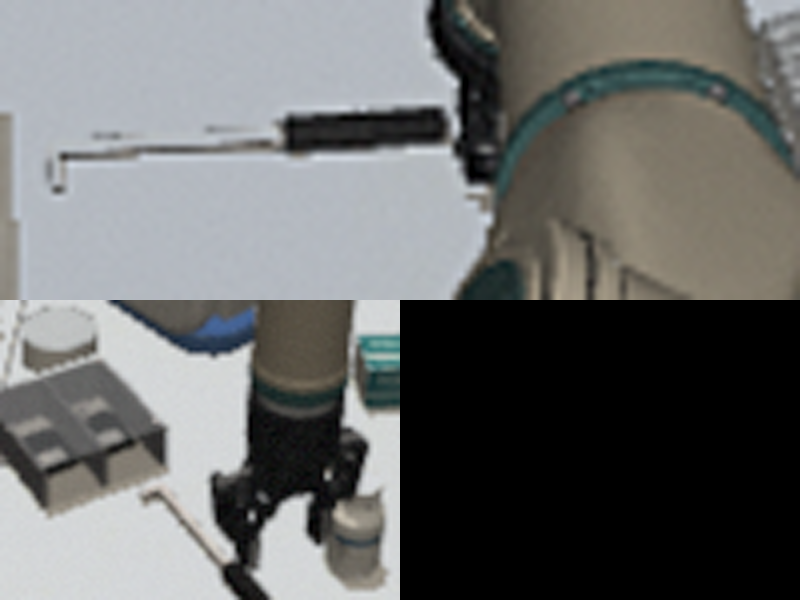

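```bash
python3 - <<'E'
from h import *
import pickle
d,e=pickle.load(open('D2.pkl','rb'))
C=lambda p:np.array(p)*.15+[250,150]-.4
h=back(d,C([[286,132],[447,125]]),18)[:,:2];print('handle ends',h,h.mean(0))
print('hook',back(d,C([[60,155],[58,190],[280,142]]),13))
print(read_state()['eef_pos'],read_state()['tool_rot'])
E
```

```text
handle ends [[ 602.15756127 -208.84803252]
 [ 605.5718189  -296.30233473]] [ 603.86469009 -252.57518363]
hook [[ 591.18015593  -85.86760778   13.        ]
 [ 571.60580977  -84.67559564   13.        ]
 [ 597.79896446 -205.92131661   13.        ]]
[ 605.54290078 -284.89137087   92.70518322] [3.14157357e+00 1.19975246e-03 1.61929549e+00]
```

Request:
{"op": "move_arm", "data": {
  "targets": "0.4 1.6 -0.1 0 0 0 0;0.4 1.6 0 0 0 0 0;0.4 0 0 2 0 0 0;0.4 0 0 2.5 0 0 0;0.4 0 0 2 0 0 0"
}}

```text
clock: 7.13
eef_pos: [604.3, -245.9, 27.1]
tool_rot: [3.141, -0.002, 1.629]
force: [0.8, -0.2, -0.6]
width: 59.8
gripper_force: 0.0
```

Request:
{"op": "move_arm", "data": {
  "targets": "0.4 0 0 1.5 0 0 0;0.4 0 0 0.7 0 0 0;0.4 0 0 0 0 0 0;0.4 0 0 0 0 0 0;0.4 0 0 0 0 0 0"
}}

```text
clock: 7.55
eef_pos: [604.9, -249.7, 6.6]
tool_rot: [3.139, 0.001, 1.625]
force: [-0.2, -0.6, -0.2]
width: 59.7
gripper_force: 0.0
```

Request:
{"op": "move_arm", "data": {
  "targets": "0.4 0 0 0.4 0 0 0;-1 0 0 0 0 0 0;-1 0 0 0 0 0 0;-1 0 0 0 0 0 0;-1 0 0 0 0 0 0"
}}

```text
clock: 7.97
eef_pos: [604.1, -250.0, 2.0]
tool_rot: [3.141, 0.0, 1.624]
force: [0.4, 0.7, -0.9]
width: 16.5
gripper_force: 60.9
```

Request:
{"op": "move_arm", "data": {
  "targets": "-1 0 0 0 0 0 0;-1 0 0 0 0 0 0;-1 0 0 0 0 0 0;-1 0 0 0 0 0 0"
}}

```text
clock: 8.3
eef_pos: [604.2, -250.1, 1.9]
tool_rot: [3.141, 0.0, 1.624]
force: [-0.6, 0.0, 5.2]
width: 16.5
gripper_force: 61.7
```

Request:
{"op": "move_arm", "data": {
  "targets": "-1 0 0 -0.5 0 0 0;-1 0 0 -0.7 0 0 0;-1 0 0 -0.5 0 0 0;-1 0 0 0 0 0 0;-1 0 0 0 0 0 0"
}}

```text
clock: 8.72
eef_pos: [604.0, -249.9, 18.8]
tool_rot: [3.141, 0.0, 1.624]
force: [-0.6, -0.1, -0.1]
width: 16.6
gripper_force: 61.1
```

```bash
python3 - <<'E'
from h import *
import pickle
s=read_state();print(s['eef_pos'],s['tool_rot'])
d=shot('top');e=shot('side')
pickle.dump((d,e),open('D3.pkl','wb'))
o=np.zeros((600,800,3),np.uint8)
o[:400]=cv2.resize(d['color'][153:213,200:320,::-1],(800,400),interpolation=cv2.INTER_CUBIC)
o[400:,:400]=cv2.resize(e['color'][165:225,225:345,::-1],(400,200),interpolation=cv2.INTER_CUBIC)
cv2.imwrite('pics/c3.png',o)
E
```

```text
[ 603.99131125 -249.94581635   18.79235135] [3.14084217e+00 2.70273595e-04 1.62428242e+00]
```

View pics/c3.png

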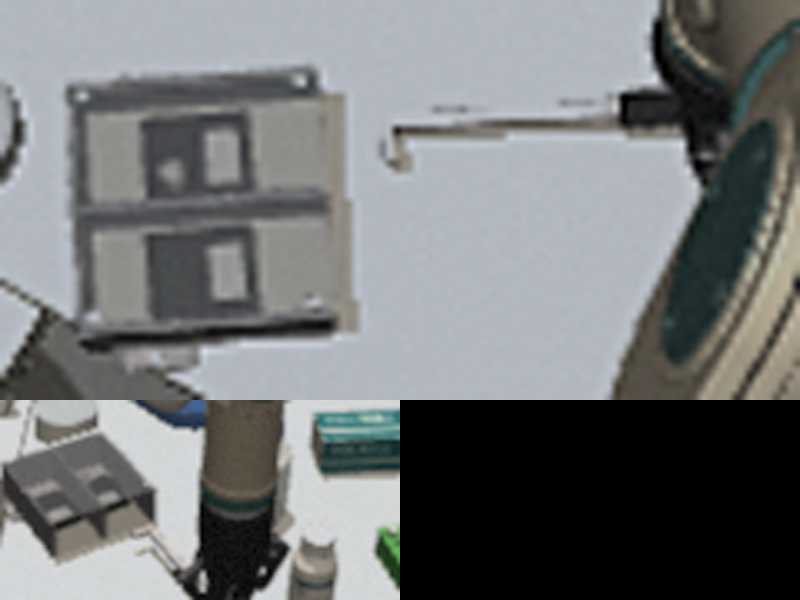

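```bash
cat >> h.py <<'E'
from scipy.optimize import least_squares
C3=lambda p:np.array(p)*.15+[200,153]-.4
def W(pose,P): # planar pose x,y,yaw(deg)
    P=np.atleast_2d(P);a=np.radians(pose[2]);R=np.array([[np.cos(a),-np.sin(a)],[np.sin(a),np.cos(a)]])
    return np.c_[P[:,:2]@R.T+pose[:2],P[:,2]]
def inv(pose,q):
    a=np.radians(pose[2]);R=np.array([[np.cos(a),-np.sin(a)],[np.sin(a),np.cos(a)]])
    return (np.atleast_2d(q)[:,:2]-pose[:2])@R
E
python3 - <<'E'
from h import *
import pickle
d,e=pickle.load(open('D3.pkl','rb'))
M=[[68,-69,52],[-68,-69,52],[-68,69,52],[68,69,52],[65,0,52],[-68,0,52]]
px=C3([[66,88],[318,68],[338,330],[82,345],[80,212],[330,201]])
r=least_squares(lambda p:(proj(d,W(p,M))-px).ravel(),[545,15,93.5]);T=r.x
print('T',T,r.fun.round(1))
print('post_t',inv(T,back(d,C3([172,172]),40)),'plate',inv(T,back(d,C3([[142,118],[245,112],[250,188],[145,198]]),10)).round(1))
print('hook corner',back(d,C3([[395,119],[400,165]]),25), 'handle end',back(d,C3([620,109]),34))
t=read_state()['eef_pos'];P=np.array([t[0]-.2,t[1]-2.4,93.2])
print('pred pick', inv(T,W(P,[[170,12,0],[170,0,0],[0,0,0],[170,22,0]])).round(1))
# overlay
im=cv2.resize(d['color'][153:213,200:320,::-1],(800,400),interpolation=cv2.INTER_CUBIC).copy()
def dr(pts,col):
    q=((proj(d,pts)+.4-[200,153])/.15).astype(int);cv2.polylines(im,[q.reshape(-1,1,2)],True,col,1)
dr(W(T,M[:4]),(0,0,255))
for y in(-63,-3,3,63): dr(W(T,[[62,y,48],[-68,y,48]]),(255,0,0))
dr(W(P,[[45,-4,29],[45,4,29],[166.5,4,29],[166.5,22,29],[173.5,22,29],[173.5,-4,29]]),(0,200,0))
dr(W(P,[[45,-9,34],[45,9,34],[-45,9,34],[-45,-9,34]]),(0,200,0))
S=np.array([*W(T,[[4,-33,0]])[0,:2],T[2]])
dr(W(S,[[30,26,10],[-30,26,10],[-30,-26,10],[30,-26,10]]),(0,200,200))
a=np.linspace(0,6.28,13)[:-1];dr(W(S,np.c_[12+6*np.cos(a),13+6*np.sin(a),0*a+40]),(0,200,200))
cv2.imwrite('pics/ov.png',im)
E
```

```text
T [543.58426958  15.89608404  93.74391323] [ 0.2  0.2  0.5  0.5  0.1 -0.5 -0.4 -0.1 -0.2  0.5 -0.  -0.5]
post_t [[ 15.30123966 -22.53407493]] plate [[ 32.2 -60.9]
 [-24.4 -60.3]
 [-24.6 -17.5]
 [ 32.9 -15.9]]
hook corner [[597.21835978 -86.77609721  25.        ]
 [571.65340025 -89.33727811  25.        ]] handle end [[ 599.85424729 -207.75065373   34.        ]]
pred pick [[-101.4  -31.7]
 [-101.5  -43.7]
 [-271.5  -42.1]
 [-101.3  -21.7]]
```

View pics/ov.png

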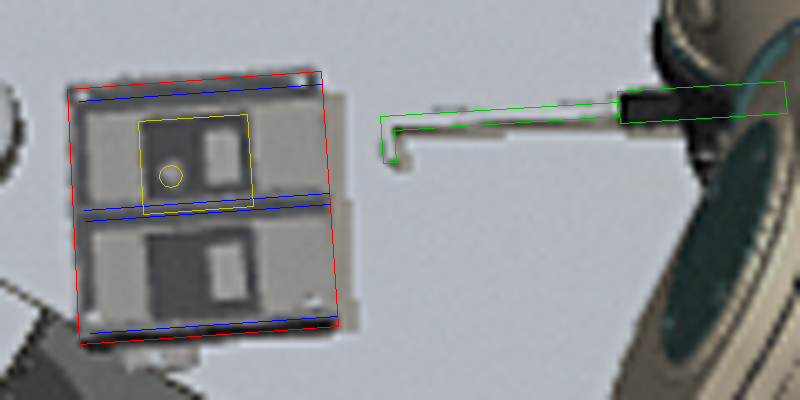

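Request:
{"op": "move_arm", "data": {
  "targets": "-1 0 0.5 0 0 0 0;-1 0 0.5 0 0 0 0;-1 1 0 0 0 0 0;-1 1 0 0 0 0 0;-1 1 0 0 0 0 0"
}}

```text
clock: 9.23
eef_pos: [612.0, -217.5, 18.1]
tool_rot: [-3.141, -0.001, 1.625]
force: [-0.1, -0.1, -0.5]
width: 16.3
gripper_force: 61.0
```

Request:
{"op": "move_arm", "data": {
  "targets": "-1 1 0 0 0 0 0;-1 1 0 0 0 0 0;-1 1 0 0 0 0 0;-1 0 0 0 0 0 0;-1 0 0 0 0 0 0"
}}

```text
clock: 9.65
eef_pos: [610.7, -188.3, 18.5]
tool_rot: [3.142, -0.0, 1.626]
force: [-0.3, -0.9, -0.5]
width: 16.5
gripper_force: 61.0
```

```bash
python3 - <<'E'
from h import *
s=read_state();t=s['eef_pos'];print(t,s['tool_rot'],s['force'])
T=np.array([543.6,15.9,93.5]);P=np.array([t[0]-.2,t[1]-2.4,93.2])
print(inv(T,W(P,[[170,12,0],[170,0,0],[0,0,0],[170,22,0]])).round(1))
d=shot('top')
im=cv2.resize(d['color'][153:203,200:300,::-1],(800,400),interpolation=cv2.INTER_CUBIC).copy()
def dr(pts,col):
    q=((proj(d,pts)+.4-[200,153])*8).astype(int);cv2.polylines(im,[q.reshape(-1,1,2)],True,col,1)
dr(W(P,[[45,-4,29],[45,4,29],[166.5,4,29],[166.5,22,29],[173.5,22,29],[173.5,-4,29]]),(0,200,0))
cv2.imwrite('pics/c4.png',im)
E
```

```text
[ 610.70111837 -188.26301132   18.45885395] [ 3.14152002e+00 -1.36747458e-04  1.62605928e+00] [-0.32258336 -0.87044324 -0.46960965]
[[ -40.2  -43.1]
 [ -40.3  -55.1]
 [-210.3  -54.2]
 [ -40.1  -33.1]]
```

View pics/c4.png

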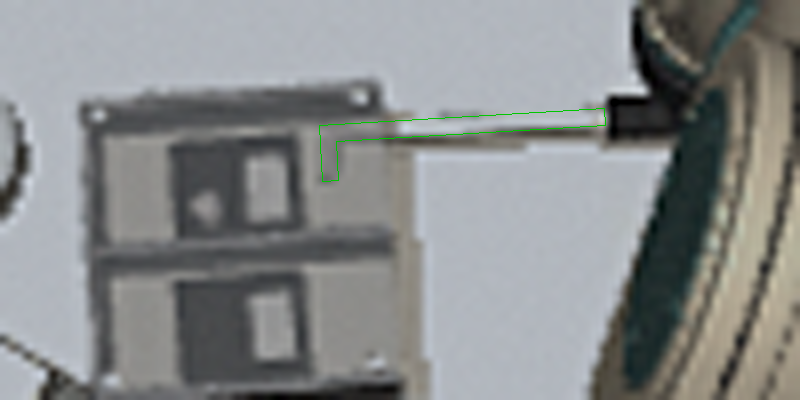

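Request:
{"op": "move_arm", "data": {
  "targets": "-1 1 0.1 0 0 0 0;-1 1 0 0 0 0 0;-1 1 0 0 0 0 0;-1 1 0 0 0 0 0;-1 0 0 0 0 0 0"
}}

```text
clock: 10.12
eef_pos: [609.5, -145.0, 18.4]
tool_rot: [3.142, -0.003, 1.628]
force: [0.6, 1.8, -1.5]
width: 16.5
gripper_force: 61.0
```

Request:
{"op": "move_arm", "data": {
  "targets": "-1 1 0 0 0 0 0;-1 1 0 0 0 0 0;-1 1 0 0 0 0 0;-1 0.2 0 0 0 0 0;-1 0 0 0 0 0 0"
}}

```text
clock: 10.53
eef_pos: [607.8, -115.6, 18.4]
tool_rot: [3.141, -0.001, 1.627]
force: [-0.2, 0.1, -0.3]
width: 16.7
gripper_force: 61.0
```

Request:
{"op": "move_arm", "data": {
  "targets": "-1 0 -0.6 0 0 0 0;-1 0 -0.6 0 0 0 0;-1 0 -0.7 0 0 0 0;-1 0 0 0 0 0 0;-1 0 0 0 0 0 0"
}}

```text
clock: 10.95
eef_pos: [588.0, -119.2, 18.3]
tool_rot: [-3.141, 0.0, 1.623]
force: [0.4, 0.0, -0.4]
width: 16.5
gripper_force: 61.0
```

```bash
cat >> h.py <<'E'
def look(f,box=(153,203,200,300),h=24):
    s=read_state();t=s['eef_pos'];print(t,s['tool_rot'],s['force'])
    T=np.array([543.6,15.9,93.5]);P=np.array([t[0]-.2,t[1]-2.4,93.2])
    print(inv(T,W(P,[[170,12,0],[170,0,0],[0,0,0],[170,22,0]])).round(1))
    d=shot('top');a,b,c,e=box
    im=cv2.resize(d['color'][a:b,c:e,::-1],None,fx=8,fy=8,interpolation=cv2.INTER_CUBIC).copy()
    q=((proj(d,W(P,[[45,-4,29],[45,4,29],[166.5,4,29],[166.5,22,29],[173.5,22,29],[173.5,-4,29]]))+.4-[c,a])*8).astype(int)
    cv2.polylines(im,[q.reshape(-1,1,2)],True,(0,200,0),1)
    cv2.imwrite('pics/'+f,im);return d
E
python3 -c "
from h import *
look('c5.png')"
```

```text
[ 587.95366858 -119.19393373   18.34942072] [-3.14100792e+00  2.94453787e-04  1.62334286e+00] [ 0.4218939   0.00227142 -0.43639318]
[[  30.1  -24.6]
 [  30.1  -36.6]
 [-139.9  -35.7]
 [  30.2  -14.6]]
```

View pics/c5.png

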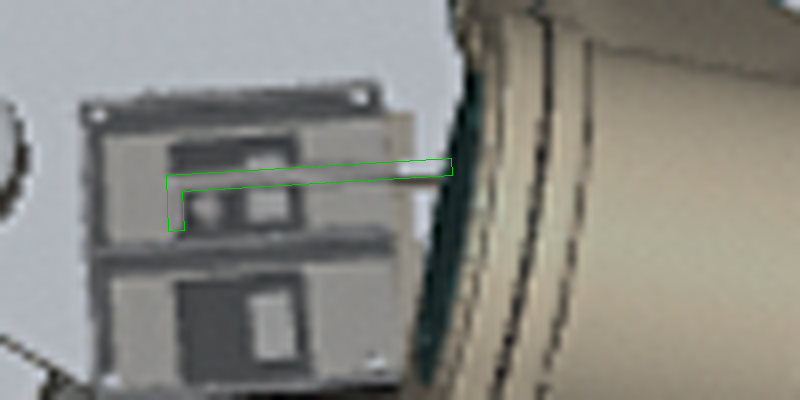

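Request:
{"op": "move_arm", "data": {
  "targets": "-1 -0.4 0 0 0 0 0;-1 -0.4 0 0 0 0 0;-1 -0.6 0 0 0 0 0;-1 -0.6 0 0 0 0 0;-1 -0.6 0 0 0 0 0"
}}

```text
clock: 11.42
eef_pos: [590.2, -145.2, 18.3]
tool_rot: [3.142, -0.0, 1.624]
force: [0.5, 1.1, -1.2]
width: 16.2
gripper_force: 61.0
```

Request:
{"op": "move_arm", "data": {
  "targets": "-1 -0.6 0 0 0 0 0;-1 -0.6 0 0 0 0 0;-1 -0.6 0 0 0 0 0;-1 -0.6 0 0 0 0 0;-1 -0.6 0 0 0 0 0"
}}

```text
clock: 11.83
eef_pos: [591.8, -175.1, 18.3]
tool_rot: [3.141, 0.0, 1.624]
force: [-0.2, 0.2, -1.2]
width: 16.5
gripper_force: 60.9
```

Request:
{"op": "move_arm", "data": {
  "targets": "-1 -0.6 0 0 0 0 0;-1 -0.6 0 0 0 0 0;-1 -0.6 0 0 0 0 0;-1 -0.6 0 0 0 0 0;-1 -0.6 0 0 0 0 0"
}}

```text
clock: 12.25
eef_pos: [593.3, -205.0, 18.3]
tool_rot: [3.142, 0.0, 1.624]
force: [0.8, 0.5, -0.8]
width: 16.4
gripper_force: 60.9
```

Request:
{"op": "move_arm", "data": {
  "targets": "-1 -0.6 0 0 0 0 0;-1 -0.6 0 0 0 0 0;-1 -0.6 0 0 0 0 0;-1 -0.6 0 0 0 0 0;-1 -0.6 0 0 0 0 0"
}}

```text
clock: 12.67
eef_pos: [594.6, -235.0, 18.3]
tool_rot: [-3.141, 0.0, 1.624]
force: [-0.6, 0.8, -0.6]
width: 16.4
gripper_force: 61.0
```

Request:
{"op": "move_arm", "data": {
  "targets": "-1 -0.6 0 0 0 0 0;-1 -0.6 0 0 0 0 0;-1 -0.6 0 0 0 0 0;-1 -0.6 0 0 0 0 0;-1 -0.6 0 0 0 0 0"
}}

```text
clock: 13.08
eef_pos: [596.5, -264.9, 18.3]
tool_rot: [-3.142, -0.0, 1.624]
force: [-0.1, 0.6, -0.1]
width: 16.9
gripper_force: 61.0
```

Request:
{"op": "move_arm", "data": {
  "targets": "-1 -0.6 0 0 0 0 0;-1 -0.5 0 0 0 0 0;-1 -0.3 0 0 0 0 0;-1 0 0 0 0 0 0;-1 0 0 0 0 0 0"
}}

```text
clock: 13.5
eef_pos: [597.3, -278.4, 18.3]
tool_rot: [3.141, -0.0, 1.624]
force: [-0.1, -0.2, -0.3]
width: 16.5
gripper_force: 60.9
```

```bash
python3 -c "
from h import *
import pickle
d=look('c6.png',(153,203,212,312));pickle.dump(d,open('D6.pkl','wb'))"
```

```text
[ 597.27182869 -278.37669253   18.30825331] [ 3.14143069e+00 -2.64638521e-05  1.62402727e+00] [-0.09198277 -0.2456196  -0.31964224]
[[-129.3  -24.2]
 [-129.4  -36.2]
 [-299.4  -35.3]
 [-129.3  -14.2]]
```

View pics/c6.png

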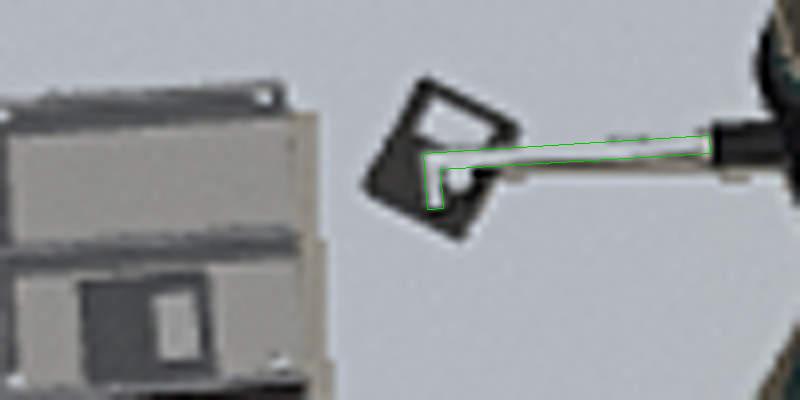

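Request:
{"op": "move_arm", "data": {
  "targets": "-1 -0.4 0 0 0 0 0;-1 -0.6 0 0 0 0 0;-1 -0.6 0 0 0 0 0;-1 -0.6 0 0 0 0 0;-1 -0.4 0 0 0 0 0"
}}

```text
clock: 13.97
eef_pos: [598.5, -305.7, 18.3]
tool_rot: [3.141, 0.001, 1.623]
force: [0.8, 0.5, -1.1]
width: 16.7
gripper_force: 61.0
```

Request:
{"op": "move_arm", "data": {
  "targets": "-1 -0.4 0 0 0 0 0;-1 0 0 0 0 0 0;-1 0.4 0 0 0 0 0;-1 0.3 0 0 0 0 0;-1 0 0 0 0 0 0"
}}

```text
clock: 14.38
eef_pos: [598.7, -299.3, 18.3]
tool_rot: [-3.142, -0.001, 1.626]
force: [-0.8, -0.1, 0.2]
width: 16.0
gripper_force: 60.9
```

Request:
{"op": "move_arm", "data": {
  "targets": "-1 0 0 -0.5 0 0 0;-1 0 0 -1 0 0 0;-1 0 0 -1.5 0 0 0;-1 0 0 -2 0 0 0;-1 0 0 -1 0 0 0"
}}

```text
clock: 14.8
eef_pos: [600.1, -301.9, 82.0]
tool_rot: [3.138, 0.002, 1.624]
force: [1.2, 0.9, 0.0]
width: 16.7
gripper_force: 60.9
```

Request:
{"op": "move_arm", "data": {
  "targets": "-1 0 -1 0 0 0 0;-1 0 -2.5 0 0 0 0;-1 0 -3 0 0 0 0;-1 0 -2.5 0 0 0 0;-1 0 -2 0 0 0 0"
}}

```text
clock: 15.22
eef_pos: [486.4, -307.8, 79.4]
tool_rot: [-3.141, 0.001, 1.623]
force: [-0.2, 0.3, -0.4]
width: 16.5
gripper_force: 60.9
```

Request:
{"op": "move_arm", "data": {
  "targets": "-1 0 0 1.5 0 0 0;-1 0 0 2 0 0 0;-1 0 0 2 0 0 0;-1 0 0 1 0 0 0;-1 0 0 0 0 0 0"
}}

```text
clock: 15.63
eef_pos: [487.6, -306.6, 12.1]
tool_rot: [-3.139, -0.001, 1.624]
force: [0.2, -0.2, -0.6]
width: 16.8
gripper_force: 61.0
```

Lay down to TCP z of about 2.5, then release and withdraw.

Request:
{"op": "move_arm", "data": {
  "targets": "-1 0 0 0.6 0 0 0;-1 0 0 0.3 0 0 0;-1 0 0 0 0 0 0;-1 0 0 0 0 0 0"
}}

```text
clock: 15.97
eef_pos: [489.1, -307.2, 4.9]
tool_rot: [3.141, 0.0, 1.624]
force: [-0.4, 0.7, 0.2]
width: 16.6
gripper_force: 61.0
```

```bash
python3 -c "
from h import *
s=read_state();print(s['eef_pos'],s['force'])"
```

```text
[ 489.07233344 -307.24869262    4.87715403] [-0.36899034  0.74289785  0.19146267]
```

Request:
{"op": "move_arm", "data": {
  "targets": "-1 0 0 0.2 0 0 0;-1 0 0 0.1 0 0 0;0.4 0 0 0 0 0 0;0.4 0 0 0 0 0 0;0.4 0 0 0 0 0 0"
}}

```text
clock: 16.38
eef_pos: [488.7, -307.1, 1.4]
tool_rot: [3.141, 0.0, 1.624]
force: [-0.8, 0.4, 0.3]
width: 52.0
gripper_force: 0.0
```

Request:
{"op": "move_arm", "data": {
  "targets": "0.4 0 0 0 0 0 0;0.4 0 0 0 0 0 0;0.4 0 0 -1 0 0 0;0.4 0 0 -3 0 0 0;0.4 0 0 -4 0 0 0"
}}

```text
clock: 16.8
eef_pos: [486.5, -305.8, 80.2]
tool_rot: [-3.136, -0.003, 1.625]
force: [0.5, -0.9, -0.0]
width: 59.7
gripper_force: 0.0
```

Request:
{"op": "move_arm", "data": {
  "targets": "0.4 -3 0 -3 0 0 0;0.4 -4 0 -1 0 0 0;0.4 -4 0 0 0 0 0;0.4 -3 0 0 0 0 0;0.4 0 0 0 0 0 0"
}}

```text
clock: 17.22
eef_pos: [493.7, -455.9, 121.9]
tool_rot: [3.141, 0.008, 1.615]
force: [-1.2, -0.6, 0.3]
width: 59.7
gripper_force: 0.0
```

```bash
python3 - <<'E'
from h import *
import pickle
d=shot('top');pickle.dump(d,open('D7.pkl','wb'))
cv2.imwrite('pics/c7.png',cv2.resize(d['color'][100:250,190:390,::-1],(800,600),interpolation=cv2.INTER_CUBIC))
E
```

```text
(no output)
```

View pics/c7.png

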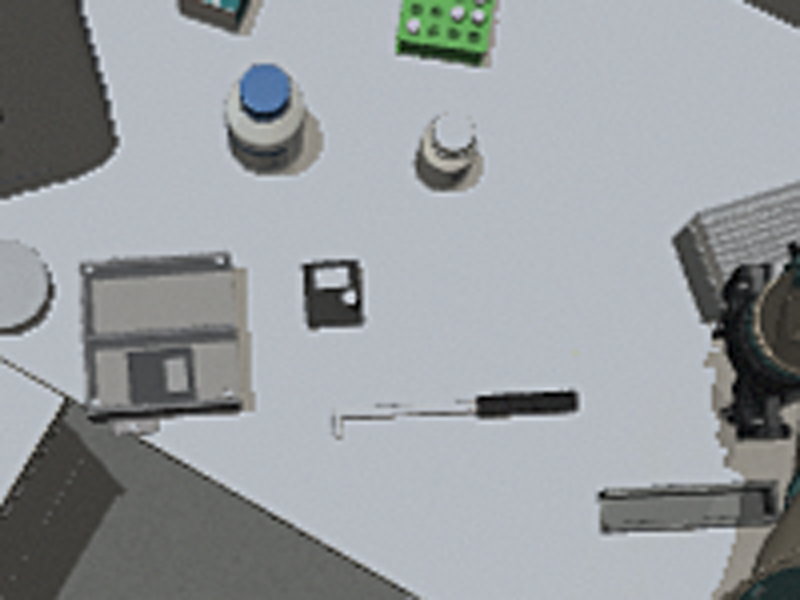

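```bash
python3 - <<'E'
from h import *
import pickle
d=pickle.load(open('D7.pkl','rb'))
T=np.array([543.6,15.9,93.5])
print(inv(T,back(d,[[190+333/4,100+294/4]],10)), inv(T,back(d,[[190+338/4,100+422/4]],10)))
s=read_state();print(s['clock'],s['force'],s['qd'].round(3))
print(order.finish_job())
E
```

```text
[[-157.6304597   -36.00939313]] [[-153.41708704   81.77602777]]
17.2667 [-0.90137889  0.93127647 -0.33869714] [-0.049 -0.014 -0.055  0.08  -0.028 -0.008 -0.016]
the job is handed in; nothing more can be done
None
```

I handed the job in at about 17 s. The last picture shows the shuttle flat on the worktop, with its centre about 9 cm in front of the tunnel mouth. The pick is released and lying flat, clear of the shuttle and the tunnel. The plain plate and the bottles look unmoved; I never identified the timer in the pictures. The hand-in gave no verdict.

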